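# Put three swapped power parts back in their own trays

## Task

The three parts have ended up in each other's trays: put the round capacitor in the middle of the round tray, the square transformer in the middle of the square tray, and the long heatsink in the middle of the long tray, lying lengthways. Keep them upright and set them down gently, never on the bare bench; the empty rubber mat is there to park one meanwhile. Leave the solder spool, the multimeter and the circuit board box where they are.

Things in the scene. Friction and masses are not known exactly. Their poses are not given: they have to be found in the camera images.
- capacitor: Round capacitor can standing upright: black cylinder 50 mm in diameter, 70 mm high, with two brass terminals 6 mm tall on its aluminium top. About 0.2 kg. Origin: centre of its underside, z up along the can. Upright at the start, in a tray that is not its own.
- transformer: Square transformer block: dark steel core of thin sheets 56 (x) x 36 (y) x 48 (z) mm, with a copper winding 36 (x) x 56 (y) mm through it from 8 to 40 mm above its underside, so 56 mm across either way. About 0.5 kg. Can be gripped across the core's x ends or the winding's y sides. Origin: centre of its underside, z up. Upright at the start, in a tray that is not its own.
- heatsink: Long finned aluminium heatsink, fins up: 90 (x) x 40 (y) x 45 (z) mm, fins running along its x. About 0.2 kg. The two outer fins (its y sides) are flat and stiff. Origin: centre of its underside, z up. Upright at the start, in a tray that is not its own.
- round_tray: Round tray of blue plastic, fixed: 124 mm outer and 114 mm inner diameter, floor 5 mm thick, rim 10 mm high over the bench. The capacitor's tray. Origin: centre of its underside, on the bench.
- square_tray: Square tray of blue plastic, fixed: 130 x 130 mm outside, 5 mm walls, floor 5 mm thick, rim 10 mm high over the bench. The transformer's tray. Origin: centre of its underside, on the bench; x and y along its sides.
- long_tray: Long tray of blue plastic, fixed: 180 (x) x 114 (y) mm outside, 5 mm walls, floor 5 mm thick, rim 10 mm high over the bench. The heatsink's tray. Origin: centre of its underside, on the bench; x along its length.
- mat: Dark rubber mat, fixed, empty at the start: 140 (x) x 120 (y) mm, 6 mm thick, flat, no rim. The free spot for parking a part. Origin: centre of its underside, on the bench.
- solder_spool: Bystander: spool of solder wire standing on its flange, 60 mm in diameter, 48 mm high. Origin: centre of its underside.
- multimeter: Bystander: yellow hand multimeter lying on its back, 75 (x) x 150 (y) x 36 mm, its knob reaching 49 mm above the bench. Origin: centre of its underside.
- board_box: Bystander: black box 90 (x) x 65 (y) x 25 mm with a green circuit board on top, 32 mm high in all. Origin: centre of its underside.

How it is judged:
At the end, for the whole second after the job is handed in: Capacitor in the round tray, transformer in the square tray, heatsink in the long tray: each within 15 mm of the tray's middle, on its floor, upright (within 0.1 rad), at rest; the heatsink's length within 0.3 rad of the long tray's (horizontal distance between capacitor and round_tray below 0.015 m and z of capacitor in the frame of round_tray between 0.002 and 0.009 m and angle between each of capacitor, transformer, heatsink's own z axis and vertical below 0.1 rad and linear speed of each of capacitor, transformer, heatsink below 0.02 m/s and horizontal distance between transformer and square_tray below 0.015 m and z of transformer in the frame of square_tray between 0.002 and 0.009 m and horizontal distance between heatsink and long_tray below 0.015 m and z of heatsink in the frame of long_tray between 0.002 and 0.009 m and angle between the x axis of heatsink and the x axis of long_tray, either way round below 0.3 rad); the robot touches nothing.
It fails at once if the solder spool, multimeter or circuit board box is pushed more than 20 mm (distance of any of solder_spool, multimeter, board_box from where it was at the start of the episode above 0.02 m).
It fails at once if a part is laid on the bare bench or dropped off it (height (world z) of any of capacitor, transformer, heatsink below 0.003 m).
It fails at once if a part is tipped over (angle between any of capacitor, transformer, heatsink's own z axis and vertical above 0.7 rad).
It fails at once if a part is dropped: out of the fingers it falls or flies faster than 0.6 m/s (a fall of about 18 mm) ((linear speed of capacitor above 0.6 m/s and contact force between capacitor and the fingers below 0.2 N) or (linear speed of transformer above 0.6 m/s and contact force between transformer and the fingers below 0.2 N) or (linear speed of heatsink above 0.6 m/s and contact force between heatsink and the fingers below 0.2 N)).
It also fails if it takes over 102 s, if anything falls off the work surface, if the arm or the gripper's body presses on something with over 40 N, if the wrist force passes 120 N, or if a joint passes its speed limit or range.

## Robot

A 6-joint arm with a two-finger parallel gripper is mounted at the origin on the work surface. World frame = base frame: x ahead of the robot, y to its left, z up, the work surface at z = 0. Lengths are in m, angles in rad, forces in N, time in s.
With the tool pointing down it reaches from about 0.225 to 0.875 m from the base axis. Payload 3.4 kg.
Tool frame: the origin (TCP) lies between the finger pads; the fingertips stand 22 mm ahead of it and the grasp point (between the pads) lies 3 mm ahead of it (manip.finger_overhang is the distance from the TCP to the fingertips, in m); z points along the fingers, y is the line along which they close (so a half turn about z gives the same grasp; the last joint's range is limited). The gripper opens to 85 mm and grips with 20 to 120 N. Pads are 22 mm wide; open, the fingers measure 114 mm over their backs; the gripper's body (76 mm by 85 mm) begins 54 mm behind the grasp point. The pads swing forward as they close: fully open they stand 13 mm farther back than shut.
Start: joints at [1.021, 0.276, 1.505, -0, 1.361, -0.121], TCP at [0.239, 0.523, 0.253] pointing down, gripper open.
Joint ranges: [-2.89, 2.89], [-0.75, 2.08], [0.22, 2.7], [-1.18, 4.32], [0.11, 2.71], [-2.7, 2.7]. Speed limits (rad/s): [2.57, 2.57, 3.14, 3.14, 3.14, 3.14].

## Interface

Orientations are given as a unit quaternion [w, x, y, z].
In Python, from rig import get_state, eyes, order, manip gives the robot as it stands.
- The arm moves only by the tool drive_tool, never from a script. Its argument "rows" is a list of rows, each a list of 4 numbers: the shift along the tool's x, y, z in units of 25 mm (1.0 is 25 mm), then the turn about the tool's z in units of 6 degrees (1.0 is 6 degrees). A call has exactly 8 rows; each row is the pose to reach, as a shift and turn from the pose commanded when the call began, along the tool's axes at that moment; what a row does not reach only later rows make up. A row lasts 1/12 s, in which the tool goes at most 41.7 mm and 7.16 degrees, less where a joint would pass 70% of its speed; a pose out of reach is approached as far as the arm can. A call with a gripper value outside its range is refused whole. "grip" is the finger opening in mm, from 0 to 85.4, set as the call begins (left out, the last holds). The fingers move at their own pace and stop on an object; "newtons" is the grip in N (left out, the last holds). Time passes only in rows, so rows that repeat a pose let the fingers close, or fill a call up. It gives the time, the measured TCP pose, the force, the opening and the grip force at its end, in the units of the state.
- get_state(): the state, without advancing time (a new reading comes with each control period).
- eyes.get_image(name): name is "side" or "top"; returns (picture, depth): 480x640x3 uint8, red, green, blue; 480x640 float32, m along the optical axis (not along the pixel's ray), 0 where there is no reading.
- eyes.camera_info(name): a dict with "fx", "fy", "cx", "cy" (pixels), "dist" ([k1, k2, p1, p2, k3] as OpenCV has them; the pictures are not rectified), "R" (3x3) and "t" (3): a world point X has camera coordinates R X + t. Camera axes: x right, y down, z forward; pixel columns grow to the right and rows downward; lengths in m; the calibration is good to about 2 mm. A picture is of the moment at which its call begins. camera_info takes no time and is no camera call.
- order.sign_off(): hands the job in; it is judged then, once.
The state is a dict: "clock": time; "qpos": joint angles; "qd": joint speeds; "effort": joint torques, N m; "position": TCP position; "ee_rot": TCP orientation; "contact_force": force on the tool from outside, world axes, zero at the start; "moment": the same for the moment, N m; "width": finger opening in m; "gripper_force": force on a finger pad.
Only numpy, scipy, OpenCV 4.12 (cv2) and the standard library are available. Lean on these libraries where they do the work, as an engineer would, in place of code of your own. Each camera call takes 0.05 s, during which the arm holds its last target. There are 200 camera calls.

## Working session

There is one attempt and no reset: what is moved stays moved. The work goes in short steps, Python scripts to look and compute and a tool call to move; the robot and the scene stay as the last step left them, time stands still between calls to the robot, and variables do not carry over. Pictures are saved under pics/ and viewed, at most 14 in all, crops included, and the job is handed in when it is done.

Besides the shell and the picture viewer there is one more tool, called after ">>>" as a command line: name --pt "numbers of a row" for each row, then --argument value for the rest. drive_tool: Moves the arm, as the interface text tells. Its arguments: {"type":"object","properties":{"rows":{"type":"array","items":{"type":"array","items":{"type":"number"}}},"grip":{"type":"number"},"newtons":{"type":"number"}},"required":["rows"]}

```bash
mkdir -p pics; ls; python3 - <<'E'
from rig import get_state, eyes, order, manip
import cv2,numpy as np
for n in("top","side"):
    p,d=eyes.get_image(n); cv2.imwrite(f"pics/{n}0.png",p[:,:,::-1]); np.save(f"{n}0.npy",d)
    c=eyes.camera_info(n); print(n,{k:np.round(v,4).tolist() for k,v in c.items()})
s=get_state(); print(s)
E
```

```text
pics
top {'fx': 499.1034, 'fy': 499.1034, 'cx': 319.1065, 'cy': 241.0903, 'dist': [-0.1078, 0.0, 0.0, 0.0, 0.0], 'R': [[-0.0263, -0.9996, 0.004], [-0.9886, 0.0254, -0.1482], [0.148, -0.0078, -0.989]], 't': [0.0173, 0.6047, 1.2034]}
side {'fx': 526.4062, 'fy': 526.4062, 'cx': 323.2713, 'cy': 241.006, 'dist': [-0.1334, 0.0, 0.0, 0.0, 0.0], 'R': [[0.9997, -0.0232, 0.0058], [-0.0146, -0.7859, -0.6181], [0.0189, 0.6179, -0.786]], 't': [-0.5816, 0.0479, 1.1535]}
{'clock': 0.1, 'qpos': array([ 1.02098223e+00,  2.76530119e-01,  1.50603346e+00,  3.69211019e-05,
        1.36071052e+00, -1.20949196e-01]), 'qd': array([-0.00104651, -0.00148031, -0.00461538,  0.00014851,  0.00229156,
        0.00055869]), 'effort': array([ 3.81599375e-04, -4.17700267e+01, -2.46404493e+01, -7.56565601e-05,
        5.92142125e-03, -1.00438919e-05]), 'position': array([0.2388376 , 0.52255591, 0.25251639]), 'ee_rot': array([-2.93753608e-04,  2.12796613e-01,  9.77096154e-01, -7.87943899e-04]), 'contact_force': array([-0.37993502,  0.39246767,  0.44452936]), 'moment': array([-0.03257355, -0.01605175,  0.02281247]), 'gripper_force': 0.0, 'width': 0.08561148549127043}
```

View pics/top0.png

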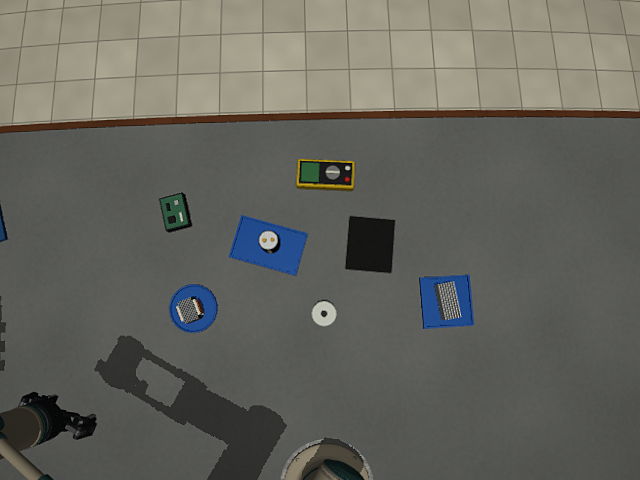

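View pics/side0.png

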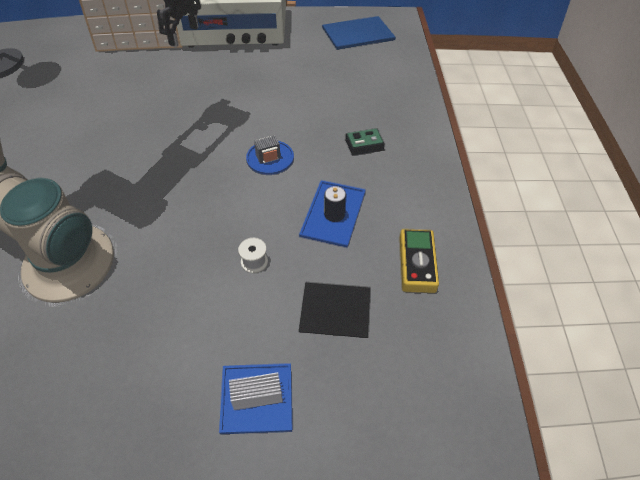

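Top view: transformer in the round tray (193,308), capacitor in the long tray (268,241), heatsink in the square tray (446,301), mat (371,244), spool (324,313). Enlarging.

```bash
python3 - <<'E'
import cv2,numpy as np
p=cv2.imread("pics/top0.png")
def crop(x,y,w=80,h=60): 
    c=cv2.resize(p[y:y+h,x:x+w],None,fx=5,fy=5,interpolation=cv2.INTER_CUBIC)
    return cv2.convertScaleAbs(c,alpha=1.5,beta=10)
a=np.vstack([np.hstack([crop(155,278),crop(228,215)]),np.hstack([crop(408,271),crop(331,214)])])
cv2.imwrite("pics/crops0.png",a)
E
```

```text
(no output)
```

View pics/crops0.png

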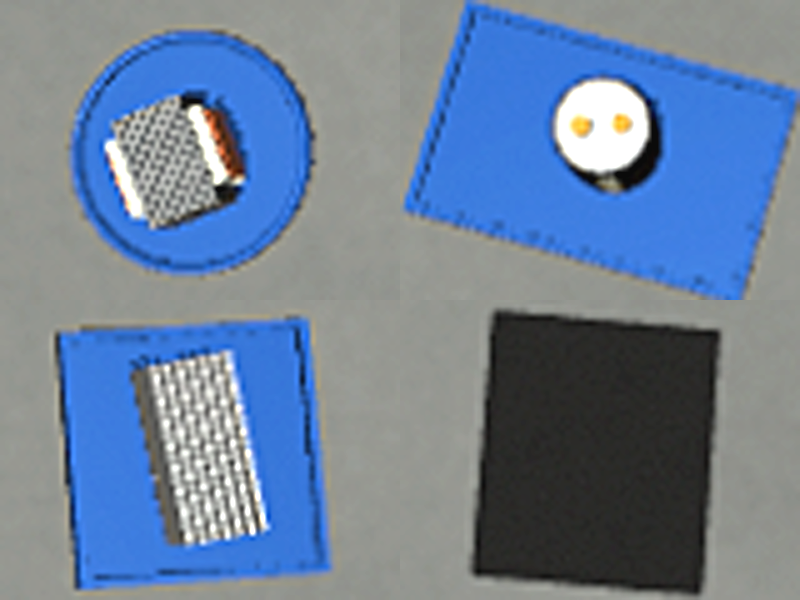

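Crops: core top corners (113,125),(181,95),(218,203),(152,229); can top centre (602,125); heatsink top corners (150,362),(232,351),(268,530),(187,547) in the crop picture. Now converting to positions, cross-checking with depth and both cameras.

```bash
cat >h.py <<'E'
import cv2,numpy as np
from rig import get_state, eyes, order, manip
def ray(name,uv,z):
    """pixels -> world points on the plane of height z"""
    c=eyes.camera_info(name); R=np.array(c["R"]);t=np.array(c["t"])
    K=np.array([[c["fx"],0,c["cx"]],[0,c["fy"],c["cy"]],[0,0,1]])
    n=cv2.undistortPoints(np.float64(uv).reshape(-1,1,2),K,np.array(c["dist"]))[:,0]
    d=np.c_[n,np.ones(len(n))]@R; o=-R.T@t
    return o+d*((z-o[2])/d[:,2])[:,None]
def cloud(name,depth):
    v,u=np.mgrid[:480,:640]; c=eyes.camera_info(name);R=np.array(c["R"]);t=np.array(c["t"]);o=-R.T@t
    a=ray(name,np.c_[u.ravel(),v.ravel()],0.)-o
    s=depth.ravel()/(a@R.T)[:,2]
    return (o+a*s[:,None]).reshape(480,640,3)
def rect(P):
    (c,wh,a)=cv2.minAreaRect(np.float32(P[:,:2]*1000)); w,h=wh
    if h>w: w,h,a=h,w,a+90
    return np.round(c,1),round(w,1),round(h,1),round((a+90)%180-90,1)
E
python3 - <<'E'
from h import *
for n,z in(("top",.01),("side",.01)):
    p=cv2.imread(f"pics/{n}0.png"); d=np.load(f"{n}0.npy"); C=cloud(n,d)
    hsv=cv2.cvtColor(p,cv2.COLOR_BGR2HSV)
    m=cv2.inRange(hsv,(100,120,60),(125,255,255))
    k,l,st,_=cv2.connectedComponentsWithStats(m)
    for i in range(1,k):
        if st[i,4]>500:
            v,u=np.where(l==i); print(n,"blue",rect(ray(n,np.c_[u,v],z)), cv2.minEnclosingCircle(np.float32(ray(n,np.c_[u,v],z)[:,:2]*1000)))
    m=cv2.inRange(hsv,(0,0,0),(180,255,38))
    k,l,st,_=cv2.connectedComponentsWithStats(m)
    for i in range(1,k):
        if st[i,4]>1000:
            v,u=np.where(l==i); print(n,"dark",rect(ray(n,np.c_[u,v],.006)))
    X=C[...,0];Y=C[...,1];Z=C[...,2]
    for nm,lo in(("all",.02),):
        m=((Z>lo)&(Z<.09)&(X>.25)&(X<.8)&(abs(Y)<.45)&(d>0)).astype(np.uint8)
        k,l,st,_=cv2.connectedComponentsWithStats(m)
        for i in range(1,k):
            if st[i,4]>60:
                q=C[l==i]; zt=np.percentile(q[:,2],95); top=q[q[:,2]>zt-.008]
                print(n,"obj",round(zt,3),rect(top),rect(q))
f=lambda a:(np.array(a)+.5)/5-.5
T=ray("top",f([(113,125),(181,95),(218,203),(152,229)])+[155,278],.053);print("tr",T.mean(0),rect(T))
H=ray("top",f([(150,362),(232,351),(268,530),(187,547)])+[408,271-60],.050);print("hs",H.mean(0),rect(H))
print("cap",ray("top",f([(602,125)])+[228-80,215],.075))
E
```

```text
top blue (array([604. , 133.3]), 179.5, 113.8, 73.0) ((604.3073120117188, 133.44529724121094), 105.26030731201172)
top blue (array([ 447. , -319.4]), 131.1, 130.1, -88.5) ((446.57464599609375, -318.98114013671875), 91.0719223022461)
top blue (array([446.8, 327.7]), 121.7, 121.1, -0.1) ((446.7514953613281, 327.1265563964844), 62.018836975097656)
top dark (array([ 600.3, -129.6]), 137.7, 117.9, -6.5)
top dark (array([178. , 681.8]), 198.6, 133.5, -81.9)
top obj 0.045 (array([771.1, -19.6]), 141.2, 58.3, 89.5) (array([772.1, -18.4]), 149.8, 59.2, 88.4)
top obj 0.033 (array([695.2, 374.2]), 90.3, 65.5, 13.2) (array([695.4, 375. ]), 91.6, 67.7, 13.3)
top obj 0.08 (array([605.4, 125.4]), 47.6, 47.0, -0.6) (array([604.8, 125.2]), 49.0, 48.0, -0.9)
top obj 0.052 (array([ 448.4, -315.8]), 90.4, 41.5, 8.2) (array([ 448.7, -315.7]), 90.9, 41.7, 8.1)
top obj 0.056 (array([441.3, 328.1]), 56.8, 55.8, 20.4) (array([441.1, 329. ]), 59.5, 56.9, -69.0)
top obj 0.052 (array([427.,  -6.]), 58.1, 57.9, -66.2) (array([427.,  -6.]), 58.1, 57.9, -66.2)
side blue (array([-506. , 1197.1]), 450.6, 167.1, -10.
[... 748 characters left out ...]
bj 0.055 (array([444.9, 328.6]), 56.6, 55.2, 21.1) (array([445.4, 325.4]), 61.5, 58.0, -68.9)
side obj 0.078 (array([611. , 124.4]), 50.8, 48.0, 72.3) (array([610.5, 123.9]), 50.7, 49.1, 82.4)
side obj 0.046 (array([775.1, -24.1]), 137.3, 49.9, 89.5) (array([774.1, -20.6]), 150.2, 56.5, 88.1)
side obj 0.051 (array([428.8,  -4.6]), 59.4, 58.2, -65.9) (array([428.8,  -4.6]), 59.4, 58.2, -65.9)
side obj 0.052 (array([ 450.4, -316.5]), 90.1, 42.8, 9.5) (array([ 450.4, -316.6]), 90.1, 43.0, 9.3)
tr [0.44052277 0.32846239 0.053     ] (array([440.9, 328.6]), 56.3, 36.7, 20.3)
hs [ 0.44855595 -0.31675444  0.05      ] (array([ 448.8, -316.8]), 92.5, 41.8, 8.3)
cap [[0.60729709 0.1264966  0.075     ]]
```

```bash
cat >>h.py <<'E'
def go(x,y,z,yaw=None):
    """shift/turn (drive units) from here to world x,y,z (mm), tool-y direction yaw (deg)"""
    s=get_state(); w,a,b,c=s["ee_rot"]; R=cv2.Rodrigues(np.zeros(3))[0]
    from scipy.spatial.transform import Rotation as Ro
    R=Ro.from_quat([a,b,c,w]).as_matrix(); now=np.degrees(np.arctan2(R[1,1],R[0,1]))
    d=R.T@(np.array([x,y,z])/1000-s["position"])/.025
    t=0 if yaw is None else (now-yaw)/6
    print("pos",np.round(s["position"]*1000,1),"yaw",round(now,1),"q6",round(np.degrees(s["qpos"][5])),"tilt",round(np.degrees(np.arccos(-R[2,2])),2),"| need",np.round(d,2),"turn",round(t,2),"| t",round(s["clock"],2),"F",np.round(s["contact_force"],1),"w",round(s["width"]*1000,1),"gf",round(s["gripper_force"],1))
E
python3 -c "
from h import *
go(449.5,-316,150,-81.5)"
```

```text
pos [238.8 522.6 252.5] yaw 65.4 q6 -7 tilt 0.1 | need [-21.61 -26.99   4.14] turn 24.49 | t 0.1 F [-0.4  0.4  0.4] w 85.6 gf 0.0
```

>>> drive_tool --pt "-0.6 -0.7 0 0.8" --pt "-1.5 -1.8 0 1.9" --pt "-2.5 -3.0 0 3.0" --pt "-3.5 -4.3 0 4.2" --pt "-4.5 -5.5 0 5.3" --pt "-5.5 -6.7 0 6.5" --pt "-6.5 -8.0 0 7.6" --pt "-7.5 -9.3 0 8.8"

```text
clock: 0.77
position: [0.3126, 0.2318, 0.253]
ee_rot: [0.0, 0.627, 0.779, -0.0]
contact_force: [0.5, -0.1, 0.1]
width: 0.0855
gripper_force: 0.0
```

```bash
python3 -c "
from h import *
go(449.5,-316,150,-81.5)"
```

```text
pos [312.6 231.8 253. ] yaw 12.4 q6 14 tilt 0.01 | need [-22.57   0.65   4.13] turn 15.65 | t 0.77 F [ 0.5 -0.1  0.1] w 85.5 gf 0.0
```

>>> drive_tool --pt "-1.4 0 0.1 1.0" --pt "-2.8 0.1 0.3 2.0" --pt "-4.2 0.1 0.5 3.0" --pt "-5.6 0.2 0.7 4.0" --pt "-7.0 0.2 0.9 5.0" --pt "-8.4 0.3 1.1 6.0" --pt "-9.8 0.3 1.3 7.0" --pt "-11.3 0.3 1.5 8.0"

```text
clock: 1.43
position: [0.3819, -0.0419, 0.2155]
ee_rot: [-0.0, 0.89, 0.457, 0.0]
contact_force: [0.2, 0.0, -0.1]
width: 0.0851
gripper_force: 0.0
```

```bash
python3 -c "
from h import *
go(449.5,-316,130,-81.5)"
```

```text
pos [381.9 -41.9 215.5] yaw -35.6 q6 19 tilt 0.03 | need [-7.34  8.59  3.41] turn 7.64 | t 1.43 F [ 0.2  0.  -0.1] w 85.1 gf 0.0
```

>>> drive_tool --pt "-1.0 1.2 0.4 1.1" --pt "-2.0 2.4 0.9 2.2" --pt "-3.1 3.6 1.4 3.3" --pt "-4.1 4.8 1.9 4.4" --pt "-5.2 6.1 2.4 5.5" --pt "-6.2 7.3 2.9 6.6" --pt "-7.0 8.2 3.3 7.4" --pt "-7.35 8.6 3.4 7.65"

```text
clock: 2.1
position: [0.4516, -0.3187, 0.1285]
ee_rot: [0.0, 0.997, 0.074, -0.001]
contact_force: [-0.1, -0.2, -0.2]
width: 0.0855
gripper_force: 0.0
```

```bash
python3 -c "
from h import *
go(449.5,-316,38,-81.5)"
```

```text
pos [ 451.6 -318.7  128.5] yaw -81.5 q6 39 tilt 0.07 | need [-0.06 -0.12  3.62] turn -0.01 | t 2.1 F [-0.1 -0.2 -0.2] w 85.5 gf 0.0
```

>>> drive_tool --pt "0 0 0.5 0" --pt "0 -0.05 1.2 0" --pt "0 -0.1 1.9 0" --pt "-0.05 -0.1 2.5 0" --pt "-0.05 -0.1 3.0 0" --pt "-0.05 -0.1 3.4 0" --pt "-0.05 -0.1 3.6 0" --pt "-0.05 -0.1 3.6 0"

```text
clock: 2.77
position: [0.4492, -0.3115, 0.0399]
ee_rot: [-0.001, 0.997, 0.077, -0.001]
contact_force: [0.3, 0.4, 0.7]
width: 0.0856
gripper_force: 0.0
```

>>> drive_tool --pt "0 0 0 0" --pt "0 0 0 0" --pt "0 0 0 0" --pt "0 0 0 0" --pt "0 0 0 0" --pt "0 0 0 0" --pt "0 0 0 0" --pt "0 0 0 0" --grip 30 --newtons 40

```text
clock: 3.43
position: [0.4507, -0.3136, 0.042]
ee_rot: [0.001, 0.997, 0.077, 0.001]
contact_force: [0.3, -1.9, 6.1]
width: 0.0394
gripper_force: 41.5
```

```bash
python3 - <<'E'
from h import *
go(600,-130,130,-17)
p,d=eyes.get_image("side"); cv2.imwrite("pics/s1.png",cv2.resize(p[330:450,180:340,::-1],None,fx=4,fy=4))
E
```

```text
pos [ 450.7 -313.6   42. ] yaw -81.2 q6 39 tilt 0.2 | need [ 7.03 -6.34 -3.53] turn -10.7 | t 3.43 F [ 0.3 -1.9  6.1] w 39.4 gf 41.5
```

View pics/s1.png

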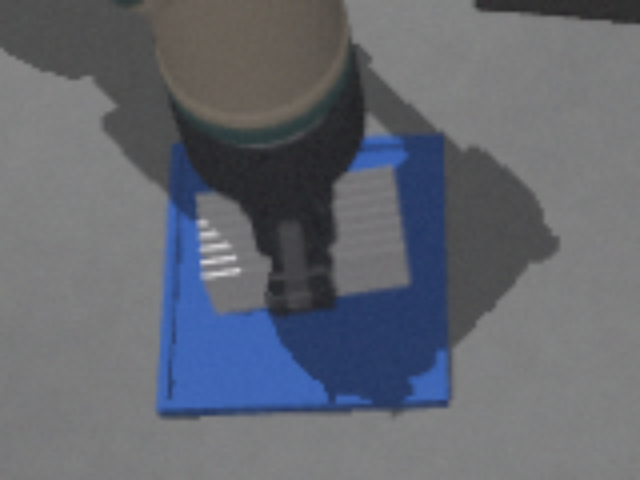

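Gripped cleanly, finger at (300,290) mid-length of the heatsink (195–410). Lift.

>>> drive_tool --pt "0 0 -0.2 0" --pt "0 0 -0.5 0" --pt "0 0 -0.9 0" --pt "0 0 -1.3 0" --pt "0.3 -0.3 -1.7 -0.5" --pt "0.9 -0.8 -2.0 -1.3" --pt "1.6 -1.4 -2.2 -2.3" --pt "2.4 -2.1 -2.3 -3.3"

```text
clock: 4.15
position: [0.5017, -0.2515, 0.1001]
ee_rot: [0.001, 0.969, 0.248, 0.001]
contact_force: [0.1, 0.0, -3.3]
width: 0.0393
gripper_force: 40.8
```

```bash
python3 -c "
from h import *
go(600,-130,100,-17)"
```

```text
pos [ 501.7 -251.5  100.1] yaw -61.2 q6 28 tilt 0.12 | need [ 5.79 -2.37  0.  ] turn -7.37 | t 4.15 F [ 0.1  0.  -3.3] w 39.3 gf 40.8
```

>>> drive_tool --pt "0.9 -0.4 0 -1.1" --pt "1.8 -0.7 0 -2.2" --pt "2.7 -1.1 0 -3.4" --pt "3.6 -1.5 0 -4.5" --pt "4.5 -1.8 0 -5.6" --pt "5.2 -2.1 0 -6.6" --pt "5.7 -2.3 0 -7.2" --pt "5.8 -2.35 0 -7.35"

```text
clock: 4.82
position: [0.6019, -0.1284, 0.099]
ee_rot: [0.0, 0.804, 0.594, 0.001]
contact_force: [0.6, 0.8, -2.1]
width: 0.0393
gripper_force: 40.7
```

>>> drive_tool --pt "0 0 0.3 0" --pt "0 0 0.7 0" --pt "0 0 1.1 0" --pt "0 0 1.4 0" --pt "0 0 1.7 0" --pt "0 0 1.9 0" --pt "0 0 2.0 0" --pt "0 0 2.0 0"

```text
clock: 5.48
position: [0.5998, -0.1305, 0.0474]
ee_rot: [-0.001, 0.806, 0.592, -0.0]
contact_force: [-0.9, -0.5, -2.5]
width: 0.0394
gripper_force: 40.8
```

```bash
python3 -c "
from h import *
go(600,-130,43,-17)"
```

```text
pos [ 599.8 -130.5   47.4] yaw -17.4 q6 -1 tilt 0.08 | need [0.02 0.   0.18] turn -0.06 | t 5.48 F [-0.9 -0.5 -2.5] w 39.4 gf 40.8
```

Lower the last 4 mm, then open.

>>> drive_tool --pt "0 0 0.05 0" --pt "0 0 0.1 0" --pt "0 0 0.14 0" --pt "0 0 0.17 0" --pt "0 0 0.2 0" --pt "0 0 0.2 0" --pt "0 0 0.2 0" --pt "0 0 0.2 0"

```text
clock: 6.15
position: [0.6004, -0.1304, 0.0434]
ee_rot: [0.0, 0.806, 0.593, 0.0]
contact_force: [-0.6, -0.4, -3.2]
width: 0.0395
gripper_force: 40.8
```

```bash
python3 -c "
from h import *
go(600,-130,43,-17)"
```

```text
pos [ 600.4 -130.4   43.4] yaw -17.3 q6 -1 tilt 0.01 | need [ 0.01 -0.02  0.02] turn -0.05 | t 6.15 F [-0.6 -0.4 -3.2] w 39.5 gf 40.8
```

>>> drive_tool --pt "0 0 0.03 0" --pt "0 0 0.05 0" --pt "0 0 0.08 0" --pt "0 0 0.1 0" --pt "0 0 0.1 0" --pt "0 0 0.1 0" --pt "0 0 0.1 0" --pt "0 0 0.1 0"

```text
clock: 6.82
position: [0.6004, -0.1305, 0.0429]
ee_rot: [0.0, 0.806, 0.593, 0.0]
contact_force: [-3.6, 1.2, 11.1]
width: 0.0396
gripper_force: 42.4
```

Landed. Release and lift.

>>> drive_tool --pt "0 0 -0.05 0" --pt "0 0 -0.05 0" --pt "0 0 -0.05 0" --pt "0 0 -0.05 0" --pt "0 0 -0.05 0" --pt "0 0 -0.05 0" --pt "0 0 -0.05 0" --pt "0 0 -0.1 0" --grip 85

```text
clock: 7.48
position: [0.6001, -0.1303, 0.043]
ee_rot: [-0.0, 0.806, 0.592, -0.0]
contact_force: [-0.8, -0.2, 0.1]
width: 0.0848
gripper_force: 0.0
```

>>> drive_tool --pt "0 0 -0.4 0" --pt "0 0 -1.0 0" --pt "0 0 -1.8 0" --pt "0 0 -2.6 0" --pt "0 0 -3.4 0" --pt "0 0 -4.2 0" --pt "0 0 -4.8 0" --pt "0 0 -5.0 0"

```text
clock: 8.15
position: [0.6018, -0.1309, 0.1721]
ee_rot: [0.002, 0.806, 0.593, 0.002]
contact_force: [0.9, -1.0, -0.1]
width: 0.0852
gripper_force: 0.0
```

```bash
python3 -c "
from h import *
go(442,328.5,150,20.5)"
```

```text
pos [ 601.8 -130.9  172.1] yaw -17.3 q6 -1 tilt 0.34 | need [ 15.64 -11.58   0.81] turn -6.31 | t 8.15 F [ 0.9 -1.  -0.1] w 85.2 gf 0.0
```

>>> drive_tool --pt "0.6 -0.5 0 -0.4" --pt "1.6 -1.2 0 -0.8" --pt "2.7 -2.0 0 -1.2" --pt "3.8 -2.8 0 -1.6" --pt "4.9 -3.6 0 -2.0" --pt "6.0 -4.4 0 -2.4" --pt "7.1 -5.2 0 -2.8" --pt "8.2 -6.1 0 -3.2"

```text
clock: 8.82
position: [0.5151, 0.112, 0.1682]
ee_rot: [0.0, 0.695, 0.719, 0.0]
contact_force: [1.0, 0.5, 0.3]
width: 0.085
gripper_force: 0.0
```

```bash
python3 -c "
from h import *
go(442,328.5,130,20.5)"
```

```text
pos [515.1 112.  168.2] yaw 2.0 q6 3 tilt 0.01 | need [ 8.76 -2.63  1.53] turn -3.09 | t 8.82 F [1.  0.5 0.3] w 85.0 gf 0.0
```

>>> drive_tool --pt "1.4 -0.4 0.1 -0.5" --pt "2.8 -0.8 0.3 -1.0" --pt "4.2 -1.3 0.5 -1.5" --pt "5.6 -1.7 0.7 -2.0" --pt "6.9 -2.1 1.0 -2.4" --pt "8.0 -2.4 1.3 -2.8" --pt "8.6 -2.6 1.5 -3.1" --pt "8.75 -2.65 1.5 -3.1"

```text
clock: 9.48
position: [0.4404, 0.3292, 0.1296]
ee_rot: [-0.001, 0.569, 0.823, -0.001]
contact_force: [-0.9, 0.0, -0.6]
width: 0.0853
gripper_force: 0.0
```

```bash
python3 -c "
from h import *
go(442,328.5,38,20.5)"
```

```text
pos [440.4 329.2 129.6] yaw 20.7 q6 9 tilt 0.15 | need [-0.05  0.06  3.66] turn 0.03 | t 9.48 F [-0.9  0.  -0.6] w 85.3 gf 0.0
```

>>> drive_tool --pt "0 0 0.5 0" --pt "0 0 1.2 0" --pt "0 0 1.9 0" --pt "0 0 2.5 0" --pt "0 0 3.0 0" --pt "0 0 3.4 0" --pt "0 0 3.65 0" --pt "0 0 3.65 0"

```text
clock: 10.15
position: [0.442, 0.3263, 0.0385]
ee_rot: [-0.0, 0.571, 0.821, -0.001]
contact_force: [0.6, -0.2, -0.2]
width: 0.0851
gripper_force: 0.0
```

>>> drive_tool --pt "0 0 0 0" --pt "0 0 0 0" --pt "0 0 0 0" --pt "0 0 0 0" --pt "0 0 0 0" --pt "0 0 0 0" --pt "0 0 0 0" --pt "0 0 0 0" --grip 45 --newtons 70

```text
clock: 10.82
position: [0.4441, 0.3279, 0.041]
ee_rot: [0.001, 0.57, 0.822, 0.002]
contact_force: [1.9, -0.6, 6.2]
width: 0.0549
gripper_force: 76.0
```

```bash
python3 - <<'E'
from h import *
go(448.5,-320,130,20.5)
p,d=eyes.get_image("side"); cv2.imwrite("pics/s2.png",cv2.resize(p[100:190,210:330,::-1],None,fx=5,fy=5))
E
```

```text
pos [444.1 327.9  41. ] yaw 20.5 q6 9 tilt 0.25 | need [-24.34  -8.89  -3.6 ] turn -0.0 | t 10.82 F [ 1.9 -0.6  6.2] w 54.9 gf 76.0
```

View pics/s2.png

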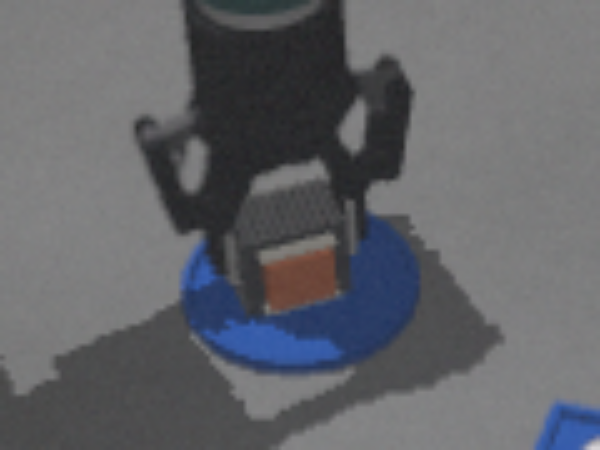

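The transformer is held squarely across the core ends (fingers at 235 and 350). Lift and carry.

>>> drive_tool --pt "0 0 -0.2 0" --pt "0 0 -0.6 0" --pt "0 0 -1.1 0" --pt "0 0 -1.7 0" --pt "-0.3 -0.1 -2.3 0" --pt "-0.9 -0.3 -2.8 0" --pt "-1.7 -0.6 -3.2 0" --pt "-2.7 -1.0 -3.4 0"

```text
clock: 11.53
position: [0.4424, 0.2555, 0.1257]
ee_rot: [-0.0, 0.57, 0.822, 0.001]
contact_force: [0.8, 0.1, -5.9]
width: 0.0547
gripper_force: 75.3
```

>>> drive_tool --pt "-1.1 -0.4 -0.1 0" --pt "-2.3 -0.8 -0.1 0" --pt "-3.5 -1.3 -0.1 0" --pt "-4.7 -1.7 -0.1 0" --pt "-5.9 -2.2 -0.1 0" --pt "-7.1 -2.6 -0.1 0" --pt "-8.3 -3.0 -0.1 0" --pt "-9.5 -3.5 -0.1 0"

```text
clock: 12.2
position: [0.4426, 0.001, 0.127]
ee_rot: [-0.001, 0.57, 0.822, -0.0]
contact_force: [0.2, -0.3, -5.7]
width: 0.0552
gripper_force: 75.3
```

```bash
python3 -c "
from h import *
go(448.5,-320,110,20.5)"
```

```text
pos [442.6   1.  127. ] yaw 20.5 q6 -29 tilt 0.09 | need [-12.11  -4.27   0.67] turn -0.0 | t 12.2 F [ 0.2 -0.3 -5.7] w 55.2 gf 75.3
```

>>> drive_tool --pt "-1.3 -0.5 0 0" --pt "-2.6 -0.9 0 0" --pt "-3.9 -1.4 0 0" --pt "-5.2 -1.8 0 0" --pt "-6.5 -2.3 0 0" --pt "-7.8 -2.7 0 0" --pt "-9.0 -3.2 0 0" --pt "-10.0 -3.5 0 0"

```text
clock: 12.87
position: [0.4476, -0.2643, 0.1267]
ee_rot: [-0.001, 0.571, 0.821, -0.0]
contact_force: [1.0, -0.2, -6.7]
width: 0.0552
gripper_force: 75.3
```

>>> drive_tool --pt "-0.8 -0.3 0.1 0" --pt "-1.4 -0.5 0.3 0" --pt "-1.8 -0.6 0.6 0" --pt "-2.0 -0.7 1.0 0" --pt "-2.1 -0.75 1.4 0" --pt "-2.1 -0.75 1.7 0" --pt "-2.1 -0.75 1.9 0" --pt "-2.1 -0.75 2.0 0"

```text
clock: 13.53
position: [0.4492, -0.3166, 0.0756]
ee_rot: [-0.002, 0.57, 0.822, 0.0]
contact_force: [-0.6, -0.1, -5.5]
width: 0.0552
gripper_force: 75.3
```

```bash
python3 -c "
from h import *
go(448.5,-320,41,20.5)"
```

```text
pos [ 449.2 -316.6   75.6] yaw 20.5 q6 -63 tilt 0.2 | need [-0.12 -0.07  1.38] turn 0.0 | t 13.53 F [-0.6 -0.1 -5.5] w 55.2 gf 75.3
```

>>> drive_tool --pt "-0.1 -0.05 0.3 0" --pt "-0.1 -0.05 0.6 0" --pt "-0.1 -0.05 0.9 0" --pt "-0.1 -0.05 1.1 0" --pt "-0.1 -0.05 1.2 0" --pt "-0.1 -0.05 1.25 0" --pt "-0.1 -0.05 1.3 0" --pt "-0.1 -0.05 1.3 0"

```text
clock: 14.2
position: [0.4498, -0.3213, 0.0445]
ee_rot: [0.0, 0.57, 0.821, 0.0]
contact_force: [0.1, -0.3, -5.3]
width: 0.0552
gripper_force: 75.3
```

>>> drive_tool --pt "0 0 0.03 0" --pt "0 0 0.06 0" --pt "0 0 0.08 0" --pt "0 0 0.1 0" --pt "0 0 0.1 0" --pt "0 0 0.1 0" --pt "0 0 0.1 0" --pt "0 0 0.1 0"

```text
clock: 14.87
position: [0.4497, -0.3212, 0.042]
ee_rot: [0.0, 0.57, 0.821, 0.0]
contact_force: [-0.8, -0.7, -6.9]
width: 0.0549
gripper_force: 75.3
```

```bash
python3 -c "
from h import *
go(448.5,-320,41,20.5)"
```

```text
pos [ 449.7 -321.2   42. ] yaw 20.5 q6 -63 tilt 0.01 | need [ 0.06 -0.03  0.04] turn -0.01 | t 14.87 F [-0.8 -0.7 -6.9] w 54.9 gf 75.3
```

>>> drive_tool --pt "0 0 0.03 0" --pt "0 0 0.05 0" --pt "0 0 0.08 0" --pt "0 0 0.1 0" --pt "0 0 0.1 0" --pt "0 0 0.1 0" --pt "0 0 0.1 0" --pt "0 0 0.1 0"

```text
clock: 15.53
position: [0.4498, -0.3214, 0.0411]
ee_rot: [0.001, 0.57, 0.822, -0.0]
contact_force: [-3.0, 0.8, 6.8]
width: 0.0549
gripper_force: 77.0
```

Landed; release, lift.

>>> drive_tool --pt "0 0 -0.03 0" --pt "0 0 -0.03 0" --pt "0 0 -0.03 0" --pt "0 0 -0.03 0" --pt "0 0 -0.03 0" --pt "0 0 -0.03 0" --pt "0 0 -0.05 0" --pt "0 0 -0.1 0" --grip 85

```text
clock: 16.2
position: [0.4496, -0.3211, 0.0419]
ee_rot: [-0.0, 0.57, 0.822, 0.0]
contact_force: [-0.6, 0.5, -0.8]
width: 0.0851
gripper_force: 0.0
```

>>> drive_tool --pt "0 0 -0.4 0" --pt "0 0 -1.0 0" --pt "0 0 -1.8 0" --pt "0 0 -2.6 0" --pt "0 0 -3.4 0" --pt "0 0 -4.2 0" --pt "0 0 -4.8 0" --pt "0 0 -5.0 0"

```text
clock: 16.87
position: [0.4508, -0.3222, 0.1705]
ee_rot: [0.003, 0.57, 0.822, -0.0]
contact_force: [0.2, 0.7, 0.3]
width: 0.0852
gripper_force: 0.0
```

```bash
python3 -c "
from h import *
go(608,125.5,160,20.5)"
```

```text
pos [ 450.8 -322.2  170.5] yaw 20.5 q6 -63 tilt 0.33 | need [14.58 12.15  0.38] turn -0.0 | t 16.87 F [0.2 0.7 0.3] w 85.2 gf 0.0
```

>>> drive_tool --pt "0.5 0.4 0 0" --pt "1.4 1.1 0 0" --pt "2.4 2.0 0 0" --pt "3.4 2.8 0 0" --pt "4.4 3.7 0 0" --pt "5.4 4.5 0 0" --pt "6.4 5.3 0 0" --pt "7.4 6.2 0 0"

```text
clock: 17.53
position: [0.5297, -0.0921, 0.1669]
ee_rot: [-0.0, 0.57, 0.821, -0.0]
contact_force: [0.7, -0.5, -0.4]
width: 0.085
gripper_force: 0.0
```

>>> drive_tool --pt "1.0 0.8 0 0" --pt "2.0 1.7 0 0" --pt "3.0 2.5 0 0" --pt "4.0 3.3 0 0" --pt "5.0 4.2 0 0" --pt "6.0 5.0 0 0" --pt "6.7 5.6 0 0" --pt "7.1 5.9 0.2 0"

```text
clock: 18.2
position: [0.6075, 0.1271, 0.1625]
ee_rot: [0.001, 0.569, 0.822, 0.001]
contact_force: [1.0, -0.3, 1.0]
width: 0.0851
gripper_force: 0.0
```

```bash
python3 - <<'E'
from h import *
go(608,125.5,50,20.5)
p,d=eyes.get_image("top"); C=cloud("top",d)
cv2.imwrite("pics/t2.png",p[:,:,::-1])
for n in("top","side"):
    p,d=eyes.get_image(n); C=cloud(n,d);X,Y,Z=C[...,0],C[...,1],C[...,2]
    for nm,x,y in(("trafo",449,-320),("hs",600,-130)):
        q=C[(abs(X-x/1e3)<.06)&(abs(Y-y/1e3)<.06)&(Z>.02)&(Z<.07)]; print(n,nm,rect(q))
E
```

```text
pos [607.5 127.1 162.5] yaw 20.6 q6 -15 tilt 0.15 | need [-0.07 -0.01  4.5 ] turn 0.02 | t 18.2 F [ 1.  -0.3  1. ] w 85.1 gf 0.0
top trafo (array([ 446.9, -319.1]), 56.9, 56.7, 21.7)
top hs (array([ 596.9, -131.2]), 87.6, 42.0, 72.0)
side trafo (array([ 449.1, -320.2]), 57.7, 56.0, -69.0)
side hs (array([ 601.5, -131.2]), 93.7, 40.6, 72.7)
```

>>> drive_tool --pt "0 0 0.5 0" --pt "-0.05 0 1.2 0" --pt "-0.05 0 2.0 0" --pt "-0.05 0 2.8 0" --pt "-0.05 0 3.5 0" --pt "-0.05 0 4.1 0" --pt "-0.05 0 4.4 0" --pt "-0.05 0 4.4 0"

```text
clock: 19.02
position: [0.6049, 0.1212, 0.0503]
ee_rot: [-0.002, 0.571, 0.821, -0.002]
contact_force: [-0.3, -0.4, 0.5]
width: 0.0854
gripper_force: 0.0
```

>>> drive_tool --pt "0 0 0 0" --pt "0 0 0 0" --pt "0 0 0 0" --pt "0 0 0 0" --pt "0 0 0 0" --pt "0 0 0 0" --pt "0 0 0 0" --pt "0 0 0 0" --grip 40 --newtons 40

```text
clock: 19.68
position: [0.6087, 0.1231, 0.054]
ee_rot: [0.002, 0.57, 0.822, 0.001]
contact_force: [1.2, -0.0, 6.1]
width: 0.0489
gripper_force: 41.4
```

```bash
python3 - <<'E'
from h import *
go(447.5,327.3,140,20.5)
p,d=eyes.get_image("side"); cv2.imwrite("pics/s3.png",cv2.resize(p[130:250,260:420,::-1],None,fx=4,fy=4))
E
```

```text
pos [608.7 123.1  54. ] yaw 20.5 q6 -15 tilt 0.29 | need [ 9.9  -3.16 -3.47] turn -0.0 | t 19.68 F [ 1.2 -0.   6.1] w 48.9 gf 41.4
```

View pics/s3.png

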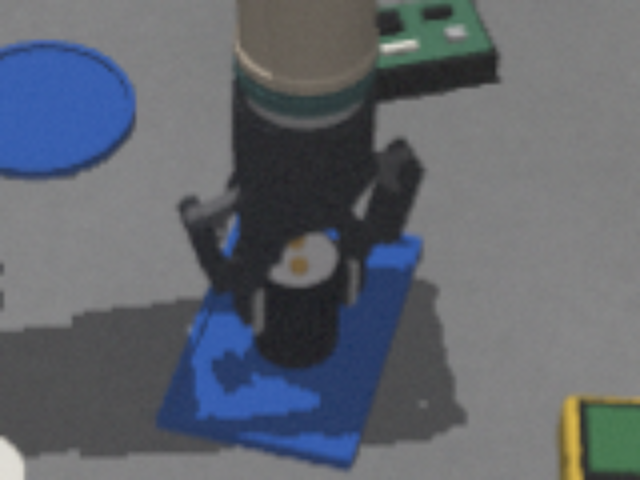

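Capacitor held upright, fingers at (258,310) and (352,280). Lift and carry.

>>> drive_tool --pt "0 0 -0.2 0" --pt "0 0 -0.6 0" --pt "0 0 -1.1 0" --pt "0.2 -0.1 -1.6 0" --pt "0.6 -0.2 -2.0 0" --pt "1.2 -0.4 -2.3 0" --pt "2.0 -0.6 -2.4 0" --pt "2.9 -0.9 -2.4 0"

```text
clock: 20.4
position: [0.5597, 0.1844, 0.1134]
ee_rot: [0.0, 0.571, 0.821, 0.001]
contact_force: [0.0, 1.1, -2.3]
width: 0.049
gripper_force: 41.8
```

>>> drive_tool --pt "1.1 -0.4 0 0" --pt "2.2 -0.7 0 0" --pt "3.3 -1.0 0 0" --pt "4.4 -1.4 0 0" --pt "5.4 -1.7 0 0" --pt "6.2 -2.0 0 0" --pt "6.7 -2.1 0 0" --pt "6.9 -2.2 0 0"

```text
clock: 21.07
position: [0.4463, 0.3274, 0.1124]
ee_rot: [-0.0, 0.569, 0.822, 0.0]
contact_force: [0.3, 0.8, -3.0]
width: 0.0493
gripper_force: 41.8
```

```bash
python3 -c "
from h import *
go(447.5,327.3,56,20.5)"
```

```text
pos [446.3 327.4 112.4] yaw 20.6 q6 8 tilt 0.04 | need [-0.02  0.05  2.25] turn 0.02 | t 21.07 F [ 0.3  0.8 -3. ] w 49.3 gf 41.8
```

>>> drive_tool --pt "0 0.05 0.3 0" --pt "0 0.05 0.7 0" --pt "0 0.05 1.1 0" --pt "0 0.05 1.5 0" --pt "0 0.05 1.8 0" --pt "0 0.05 2.0 0" --pt "0 0.05 2.1 0" --pt "0 0.05 2.1 0"

```text
clock: 21.73
position: [0.4495, 0.3254, 0.0586]
ee_rot: [-0.0, 0.57, 0.821, -0.001]
contact_force: [-0.5, -0.3, -2.3]
width: 0.0493
gripper_force: 41.8
```

>>> drive_tool --pt "0 0 0.04 0" --pt "0 0 0.08 0" --pt "0 0 0.12 0" --pt "0 0 0.16 0" --pt "0 0 0.16 0" --pt "0 0 0.16 0" --pt "0 0 0.16 0" --pt "0 0 0.16 0"

```text
clock: 22.4
position: [0.4496, 0.3259, 0.0557]
ee_rot: [0.0, 0.57, 0.822, 0.0]
contact_force: [0.7, -0.7, -2.9]
width: 0.0492
gripper_force: 41.8
```

```bash
python3 -c "
from h import *
go(447.5,327.3,54,20.5)"
```

```text
pos [449.6 325.9  55.7] yaw 20.5 q6 8 tilt 0.02 | need [ 0.08 -0.06  0.07] turn -0.0 | t 22.4 F [ 0.7 -0.7 -2.9] w 49.2 gf 41.8
```

>>> drive_tool --pt "0.05 -0.05 0.03 0" --pt "0.05 -0.05 0.06 0" --pt "0.05 -0.05 0.09 0" --pt "0.05 -0.05 0.12 0" --pt "0.05 -0.05 0.12 0" --pt "0.05 -0.05 0.12 0" --pt "0.05 -0.05 0.12 0" --pt "0.05 -0.05 0.12 0"

```text
clock: 23.07
position: [0.4477, 0.3267, 0.0538]
ee_rot: [-0.0, 0.57, 0.822, 0.0]
contact_force: [-2.9, -0.6, 8.4]
width: 0.0493
gripper_force: 42.6
```

Landed; release, lift past the can (top at 81 mm).

>>> drive_tool --pt "0 0 -0.03 0" --pt "0 0 -0.03 0" --pt "0 0 -0.03 0" --pt "0 0 -0.03 0" --pt "0 0 -0.03 0" --pt "0 0 -0.03 0" --pt "0 0 -0.05 0" --pt "0 0 -0.1 0" --grip 85

```text
clock: 23.73
position: [0.4479, 0.3265, 0.0549]
ee_rot: [-0.0, 0.57, 0.821, -0.0]
contact_force: [-0.2, 0.3, -0.5]
width: 0.0849
gripper_force: 0.0
```

>>> drive_tool --pt "0 0 -0.4 0" --pt "0 0 -1.0 0" --pt "0 0 -1.8 0" --pt "0 0 -2.6 0" --pt "0 0 -3.4 0" --pt "0 0 -4.2 0" --pt "0 0 -4.8 0" --pt "0 0 -5.0 0"

```text
clock: 24.4
position: [0.4493, 0.3274, 0.1836]
ee_rot: [0.001, 0.57, 0.822, 0.003]
contact_force: [-0.3, 0.4, -0.5]
width: 0.085
gripper_force: 0.0
```

```bash
python3 -c "
from h import *
go(600,-131,160,-17.3)"
```

```text
pos [449.3 327.4 183.6] yaw 20.5 q6 8 tilt 0.34 | need [-19.29  -0.77   0.92] turn 6.3 | t 24.4 F [-0.3  0.4 -0.5] w 85.0 gf 0.0
```

>>> drive_tool --pt "-0.6 0 0 0.3" --pt "-1.7 -0.1 0 0.7" --pt "-3.0 -0.1 0 1.1" --pt "-4.3 -0.2 0 1.5" --pt "-5.6 -0.2 0.1 1.9" --pt "-6.9 -0.3 0.2 2.3" --pt "-8.2 -0.3 0.3 2.7" --pt "-9.5 -0.4 0.3 3.1"

```text
clock: 25.07
position: [0.5216, 0.0991, 0.172]
ee_rot: [-0.0, 0.696, 0.718, -0.0]
contact_force: [-0.4, -0.4, -0.3]
width: 0.0849
gripper_force: 0.0
```

```bash
python3 -c "
from h import *
go(600,-131,130,-17.3)"
```

```text
pos [521.6  99.1 172. ] yaw 1.8 q6 1 tilt 0.05 | need [-9.3   2.85  1.68] turn 3.18 | t 25.07 F [-0.4 -0.4 -0.3] w 84.9 gf 0.0
```

>>> drive_tool --pt "-1.4 0.4 0.1 0.5" --pt "-2.8 0.8 0.3 1.0" --pt "-4.2 1.3 0.5 1.5" --pt "-5.6 1.7 0.7 2.0" --pt "-7.0 2.1 1.0 2.5" --pt "-8.2 2.5 1.4 2.9" --pt "-9.0 2.75 1.6 3.1" --pt "-9.3 2.85 1.7 3.2"

```text
clock: 25.73
position: [0.6009, -0.1327, 0.1287]
ee_rot: [0.0, 0.807, 0.591, -0.001]
contact_force: [-0.1, -0.8, -0.3]
width: 0.085
gripper_force: 0.0
```

```bash
python3 -c "
from h import *
go(600,-131,42,-17.3)"
```

```text
pos [ 600.9 -132.7  128.7] yaw -17.5 q6 -1 tilt 0.07 | need [ 0.06 -0.05  3.47] turn -0.04 | t 25.73 F [-0.1 -0.8 -0.3] w 85.0 gf 0.0
```

>>> drive_tool --pt "0 0 0.5 0" --pt "0 0 1.2 0" --pt "0 0 1.9 0" --pt "0 0 2.5 0" --pt "0 0 3.0 0" --pt "0 0 3.3 0" --pt "0 0 3.4 0" --pt "0 0 3.4 0"

```text
clock: 26.4
position: [0.6001, -0.1287, 0.0447]
ee_rot: [-0.001, 0.805, 0.593, -0.0]
contact_force: [0.2, -1.0, 0.6]
width: 0.0849
gripper_force: 0.0
```

>>> drive_tool --pt "0 0 0 0" --pt "0 0 0 0" --pt "0 0 0 0" --pt "0 0 0 0" --pt "0 0 0 0" --pt "0 0 0 0" --pt "0 0 0 0" --pt "0 0 0 0" --grip 30 --newtons 40

```text
clock: 27.07
position: [0.601, -0.1296, 0.046]
ee_rot: [0.001, 0.806, 0.592, 0.0]
contact_force: [-0.7, 0.2, 5.5]
width: 0.0399
gripper_force: 43.1
```

```bash
python3 -c "
from h import *
go(605.5,132,110,-17)"
```

```text
pos [ 601.  -129.6   46. ] yaw -17.3 q6 -1 tilt 0.09 | need [10.04 -2.94 -2.56] turn -0.06 | t 27.07 F [-0.7  0.2  5.5] w 39.9 gf 43.1
```

>>> drive_tool --pt "0 0 -0.2 0" --pt "0 0 -0.6 0" --pt "0 0 -1.1 0" --pt "0.1 0 -1.6 0" --pt "0.5 -0.1 -2.0 0" --pt "1.1 -0.3 -2.3 0" --pt "1.9 -0.5 -2.5 0" --pt "2.8 -0.8 -2.5 0"

```text
clock: 27.73
position: [0.6029, -0.0554, 0.109]
ee_rot: [0.001, 0.806, 0.592, 0.001]
contact_force: [0.7, 0.3, -1.9]
width: 0.0393
gripper_force: 42.2
```

>>> drive_tool --pt "1.1 -0.3 0 0" --pt "2.2 -0.6 0 0" --pt "3.3 -1.0 0 0" --pt "4.4 -1.3 0 0" --pt "5.4 -1.6 0 0" --pt "6.3 -1.9 0 0" --pt "6.9 -2.1 0 0" --pt "7.2 -2.15 0 0"

```text
clock: 28.4
position: [0.603, 0.135, 0.1075]
ee_rot: [-0.001, 0.805, 0.594, -0.0]
contact_force: [0.1, 0.0, -3.2]
width: 0.0394
gripper_force: 42.2
```

```bash
python3 -c "
from h import *
go(605.5,132,47,-17)"
```

```text
pos [603.  135.  107.5] yaw -17.2 q6 23 tilt 0.12 | need [-0.09  0.14  2.42] turn -0.03 | t 28.4 F [ 0.1  0.  -3.2] w 39.4 gf 42.2
```

>>> drive_tool --pt "0 0.05 0.3 0" --pt "0 0.1 0.8 0" --pt "0 0.1 1.3 0" --pt "0 0.1 1.7 0" --pt "0 0.1 2.0 0" --pt "0 0.1 2.2 0" --pt "0 0.1 2.3 0" --pt "0 0.1 2.3 0"

```text
clock: 29.07
position: [0.6067, 0.1301, 0.0495]
ee_rot: [-0.0, 0.806, 0.592, -0.0]
contact_force: [0.0, 0.5, -3.0]
width: 0.0392
gripper_force: 42.3
```

>>> drive_tool --pt "0 0 0.03 0" --pt "0 0 0.06 0" --pt "0 0 0.1 0" --pt "0 0 0.1 0" --pt "0 0 0.1 0" --pt "0 0 0.1 0" --pt "0 0 0.1 0" --pt "0 0 0.1 0"

```text
clock: 29.73
position: [0.607, 0.1305, 0.0477]
ee_rot: [0.0, 0.806, 0.593, 0.0]
contact_force: [-0.4, 0.2, -3.1]
width: 0.0392
gripper_force: 42.3
```

```bash
python3 -c "
from h import *
go(605.5,132,45,-17)"
```

```text
pos [607.  130.5  47.7] yaw -17.3 q6 23 tilt 0.01 | need [ 0.04 -0.07  0.11] turn -0.05 | t 29.73 F [-0.4  0.2 -3.1] w 39.2 gf 42.3
```

>>> drive_tool --pt "0.05 -0.05 0.03 0" --pt "0.05 -0.05 0.06 0" --pt "0.05 -0.05 0.09 0" --pt "0.05 -0.05 0.12 0" --pt "0.05 -0.05 0.14 0" --pt "0.05 -0.05 0.14 0" --pt "0.05 -0.05 0.14 0" --pt "0.05 -0.05 0.14 0"

```text
clock: 30.4
position: [0.606, 0.1321, 0.045]
ee_rot: [0.0, 0.806, 0.593, 0.0]
contact_force: [-3.1, 0.5, 5.8]
width: 0.0394
gripper_force: 43.1
```

>>> drive_tool --pt "0 0 -0.03 0" --pt "0 0 -0.03 0" --pt "0 0 -0.03 0" --pt "0 0 -0.03 0" --pt "0 0 -0.03 0" --pt "0 0 -0.03 0" --pt "0 0 -0.05 0" --pt "0 0 -0.1 0" --grip 85

```text
clock: 31.07
position: [0.606, 0.132, 0.0464]
ee_rot: [-0.0, 0.806, 0.592, -0.0]
contact_force: [1.0, 1.0, -0.2]
width: 0.085
gripper_force: 0.0
```

>>> drive_tool --pt "0 0 -0.4 0" --pt "0 0 -1.0 0" --pt "0 0 -1.8 0" --pt "0 0 -2.6 0" --pt "0 0 -3.4 0" --pt "0 0 -4.2 0" --pt "0 0 -5.0 0" --pt "0 0 -5.8 0"

```text
clock: 31.73
position: [0.606, 0.132, 0.1936]
ee_rot: [0.0, 0.806, 0.593, 0.0]
contact_force: [-0.3, 0.6, -0.1]
width: 0.0849
gripper_force: 0.0
```

>>> drive_tool --pt "-0.6 0 -0.3 0" --pt "-1.6 0 -0.5 0" --pt "-2.6 0 -0.5 0" --pt "-3.6 0 -0.5 0" --pt "-4.6 0 -0.5 0" --pt "-5.4 0 -0.5 0" --pt "-6.0 0 -0.5 0" --pt "-6.2 0 -0.5 0"

```text
clock: 32.4
position: [0.5583, -0.0188, 0.204]
ee_rot: [0.0, 0.806, 0.592, -0.001]
contact_force: [-0.6, 1.1, -1.1]
width: 0.0854
gripper_force: 0.0
```

```bash
python3 - <<'E'
from h import *
for n in("top","side"):
    p,d=eyes.get_image(n); cv2.imwrite(f"pics/{n}9.png",p[:,:,::-1]); C=cloud(n,d);X,Y,Z=C[...,0],C[...,1],C[...,2]
    for nm,x,y in(("trafo",449,-320),("hs",605,132),("cap",447,327),("spool",427,-6),("box",695,375),("meter",772,-19)):
        q=C[(abs(X-x/1e3)<.08)&(abs(Y-y/1e3)<.09)&(Z>.02)&(Z<.09)]; print(n,nm,rect(q),q[:,2].max().round(3))
E
```

```text
top trafo (array([ 447.1, -319.5]), 56.7, 56.6, 21.9) 0.059
top hs (array([602.4, 129.4]), 90.7, 41.2, 72.8) 0.055
top cap (array([443.1, 329.7]), 52.1, 48.9, -87.9) 0.085
top spool (array([426.7,  -6. ]), 58.0, 57.8, -72.7) 0.054
top box (array([695.6, 375.1]), 92.1, 66.9, 12.9) 0.036
top meter (array([784.4, -19.9]), 150.1, 79.4, 86.4) 0.054
side trafo (array([ 449.3, -320.4]), 57.3, 56.0, -69.4) 0.057
side hs (array([606.8, 128.2]), 93.3, 40.7, 72.9) 0.053
side cap (array([447.7, 328.1]), 51.7, 50.8, 70.6) 0.084
side spool (array([428.5,  -4.9]), 59.2, 58.0, -69.7) 0.054
side box (array([698.7, 373.7]), 89.8, 72.7, 16.0) 0.036
side meter (array([786.9, -21.4]), 151.8, 76.2, 85.1) 0.052
```

View pics/side9.png

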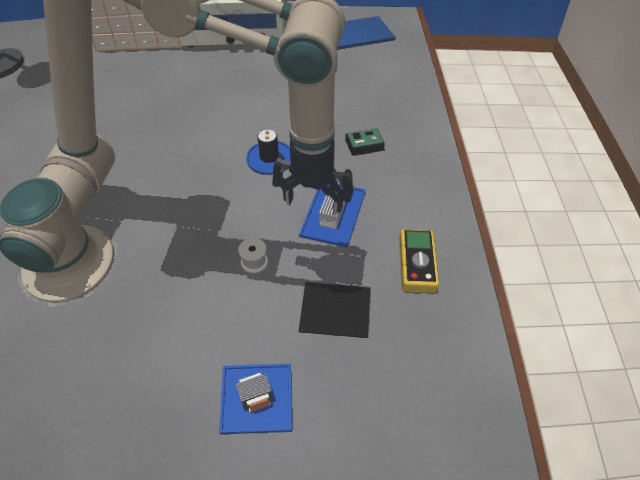

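All three parts stand in their own trays: capacitor (268,145), heatsink (330,210), transformer (257,393). The bystanders are unmoved and the gripper is clear.

```bash
python3 -c "
from rig import order
print(order.sign_off())"
```

```text
the job is handed in; nothing more can be done
None
```

I handed the job in at about 32 s: the capacitor, transformer and heatsink are each upright in their own trays, measured within about 5 mm of the middle, the heatsink lies lengthways, and the bystanders were not moved; no verdict was returned.

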